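# Fasten the formula box and hover it over its place in the drawer

### The job

Swing the metal hasp of the white formula box down flat over the catch on its lid while the box stands on the counter. Then pick the box up by the grip on its lid, lift it over the row of cup, sugar pot and jar without disturbing anything, and hold it level and still a couple of centimetres above the rim of the drawer's tray, centred over and lined up with the compartment that has the teal mat, so that it could be lowered straight in. Do not let the box touch the drawer or tray, and do not lower or let go of it: finish while still holding it there.

Things in the scene. Friction and masses are not known exactly. Their poses are not given: they have to be found in the camera images.
- box: closed white formula box, 140 (x) x 80 (y) x 90 mm (z) plus grip, about 0.45 kg (varies), loose. Origin: centre of its underside, z up. On its flat top: amid it a black grip rib 44 (x) x 16 (y) x 30 mm high, to pinch across y from above; a red catch 7 mm high at x = 39 mm; the hasp's hinge near the +x edge. Half a turn makes no difference to its fit
- box_grip (a point): point inside the box's grip rib, on the box's vertical centre line, 112 mm above its underside (22 mm above its top, 8 mm below the rib's top); axes as the box's
- hasp (a joint): angle of the metal hasp (rad): 0 = lying flat on the lid over the catch (fastened), 1.57 = standing upright, larger = leaning out beyond the +x end of the box; stop at 2.4. It starts between 1.2 and 2.2, pivots about the box's y axis and stays where it is left (light friction, under 1 N at its tip)
- box_hasp_hinge (a point): hinge point of the hasp on the box, at x = 66, y = 0, z = 93 mm in the box's frame. The hasp is a slotted plate 40 long, 26 wide (along box y), 3 mm thick; flat, it reaches from the hinge towards the grip, to x = 26 mm, with its top 94.5 mm above the box's underside
- hasp_tip (a point): middle of the free end of the hasp, 40 mm from its hinge
- mat: thin teal mat 150 (x) x 92 (y) x 3 mm on the floor of the target compartment, centred in it and lined up with it; fixed. Origin: centre of its underside, 12 mm above the counter. The compartment is 164 (x) x 104 (y) mm inside, its rim 40 mm above this origin. The mat may be in either of the two equal compartments
- drawer: pulled-out steel drawer with bamboo tray, fixed, 282 (x) x 254 (y) mm, all walls and dividers 52 mm above the counter; origin: centre of its underside. Two equal compartments centred at x = -39, y = -55 and +55 mm; spoon compartment at x = 49 to 121 mm. Pull bar out to x = -164 mm; housing, 72 mm high, from x = 140 to 244 mm
- bowl: coral feeding bowl, 90 mm across, 36 mm high, in the other compartment; origin: centre of its underside. Leave alone
- spoon_a: sage plastic feeding spoon, 140 mm long, in the spoon compartment. Leave alone
- spoon_b: second sage spoon, like the first. Leave alone
- cup: tempered glass cup, 72 mm across, 95 mm high, in the row between box and drawer; origin: centre of its underside. Leave alone
- pot: white ceramic sugar pot with a blue hinged lid, closed, 84 mm across, 95 mm high with its knob, in the row; origin: centre of its underside. Leave alone
- jar: amber glass jar with a white cap, 68 mm across, 100 mm high, in the row; origin: centre of its underside. Leave alone
Not all that is in view belongs to the job. Leave any purple or yellow look-alike of the box alone.

How it is judged:
By the outcome, as a careful person would: the job done as asked, in the order asked, and still so for the second after the job is handed in, while the arm keeps its last pose, push and grip.
It also fails if it takes over 51 s, if anything falls off the work surface, if the arm or the gripper's body presses on something with over 40 N, if the wrist force passes 120 N, or if a joint passes its speed limit or range.

### The arm

A 7-joint arm with a two-finger parallel gripper is mounted at the origin on the work surface. World frame = base frame: x ahead of the robot, y to its left, z up, the work surface at z = 0. Lengths are in mm, angles in rad, forces in N, time in s.
With the tool pointing down it reaches from about 400 to 875 mm from the base axis. Payload 19.3 kg.
Tool frame: the origin (TCP) lies at the very end of the fingers, on their centre line; the grasp point (between the pads) lies 19 mm behind it (grip_point_offset is the z of the grasp point in the tool frame, in mm); z points along the fingers, y is the line along which they close (so a half turn about z gives the same grasp; the last joint's range is limited). The gripper opens to 85 mm and grips with 20 to 120 N. Pads are 22 mm wide; open, the fingers measure 114 mm over their backs; the gripper's body (76 mm by 85 mm) begins 54 mm behind the grasp point. The pads swing forward as they close: fully open they stand 13 mm farther back than shut.
Start: joints at [1.051, 0.521, -0.036, 1.599, 0.021, 1.021, -0.113], TCP at [271.713, -562.838, 231.291] pointing down, gripper open.
Joint ranges: [-2.91, 2.91], [-0.3, 2.13], [-1.5, 1.42], [0.17, 2.43], [-1.26, 4.41], [0.16, 1.93], [-2.52, 2.52]. Speed limits (rad/s): [1.89, 1.89, 2.39, 2.39, 3.01, 3.01, 3.01].

### API

Orientations are given as a 3x3 rotation matrix whose columns are the frame's x, y, z axes.
In Python, from workcell import movep, movel, goto_joints, open_gripper, clamp, wait, inverse_kinematics, read_state, camera, PlanningError, finish_job, grip_point_offset gives the robot as it stands. Calls block until the motion is done:
- movep(position, orientation): joint-space move of the TCP to a pose.
- movel(position, frame=None, max_speed=150, guard=None): straight line of the TCP; frame=None keeps the orientation; max_speed is the mean speed in mm/s. With guard (N) it stops when the force on the tool has changed by that much, and returns True; else False.
- goto_joints(angles): joint-space move.
- open_gripper() and clamp(): open the fingers fully, or close them until they stop; the grip force is fixed at half the most.
- wait(seconds).
- inverse_kinematics(position, orientation): joint angles nearest the present ones, or None.
- read_state(): the state.
- camera(name): name is "side" or "top" or "wrist"; returns a dict with "image" (400x640x3 uint8, blue, green, red), "range_z" (400x640 float32, mm along the optical axis (not along the pixel's ray), 0 where there is no reading), "fx", "fy", "cx", "cy" (pixels), "cam_to_world" (4x4, takes a point from camera to world coordinates). Camera axes: x right, y up, looking along -z (the intrinsics and any distortion apply to the point x, -y, -z); pixel columns grow to the right and rows downward; lengths in mm; the calibration is good to about 2 mm. A picture is of the moment at which its call begins.
A pose or a line that the arm cannot do raises PlanningError and nothing moves.
- finish_job(): hands the job in; it is judged then, once.
The state is a dict: "time": time; "qpos": joint angles; "qvel": joint speeds; "joint_efforts": joint torques, N m; "eef_pos": TCP position; "tool_rot": TCP orientation; "ft_force": force on the tool from outside, world axes, zero at the start; "torque": the same for the moment, N m; "finger_gap": finger opening in mm; "gripper_force": force on a finger pad.
Only numpy, scipy, OpenCV 4.12 (cv2) and the standard library are available. Lean on these libraries where they do the work, as an engineer would, in place of code of your own. Each camera call takes 0.05 s, during which the arm holds its last target. There are 200 camera calls.

## Working session

There is one attempt and no reset: what is moved stays moved. The work goes in short steps, each a Python script; the robot and the scene stay as the last script left them, time stands still between calls to the robot, and variables do not carry over. Pictures are saved under pics/ and viewed, at most 10 in all, crops included, and the job is handed in when it is done.

```bash
ls; mkdir -p pics
python3 - <<'E'
from workcell import *
import cv2,numpy as np,pickle
d={n:camera(n) for n in("top","side")}
pickle.dump(d,open("c0.pkl","wb"))
for n in d:
    cv2.imwrite(f"pics/{n}0.png",d[n]["image"]); print(n,np.round(d[n]["cam_to_world"],3).tolist(),d[n]["fx"],d[n]["cx"],d[n]["cy"],[k for k in d[n]])
print(read_state()["time"],grip_point_offset)
E
```

```text
pics
top [[0.015, 0.982, -0.189, 275.576], [-1.0, 0.011, -0.026, 21.929], [-0.023, 0.189, 0.982, 1146.983], [0.0, 0.0, 0.0, 1.0]] 486.06392062692436 319.8474180937012 202.11764756502816 ['image', 'range_z', 'fx', 'fy', 'cx', 'cy', 'cam_to_world']
side [[-0.99, 0.073, -0.117, 328.945], [-0.138, -0.534, 0.834, 1029.607], [-0.001, 0.842, 0.539, 717.001], [0.0, 0.0, 0.0, 1.0]] 488.5943220614869 319.20301576770476 197.88522337900622 ['image', 'range_z', 'fx', 'fy', 'cx', 'cy', 'cam_to_world']
0.1 -18.700000000000003
```

View pics/top0.png

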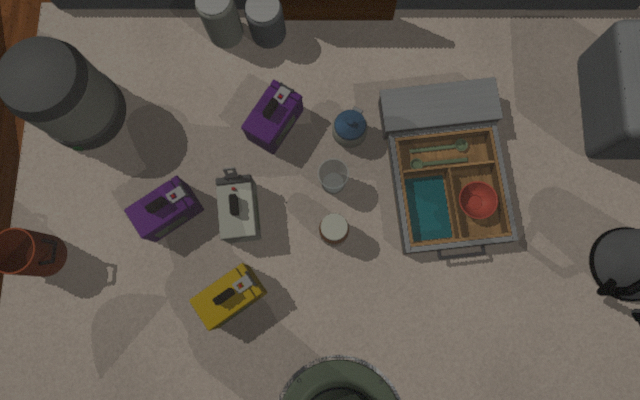

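View pics/side0.png

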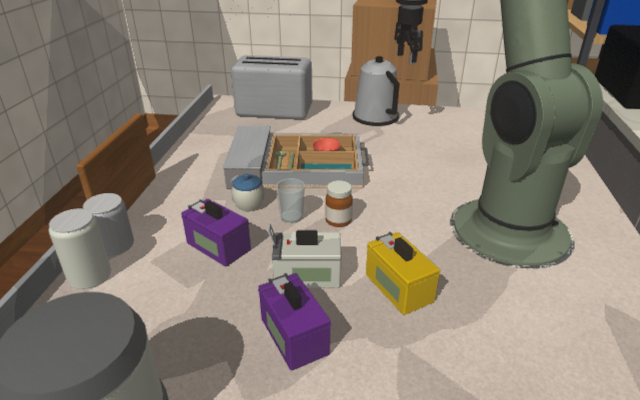

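The top view shows the white box at about (237,208), with a black grip at (234,204), a red catch at (234,189), and the grey hasp leaning out at (231,173). The purple look-alikes are at (273,116) and (163,208), and the yellow one is at (227,297). Only the one at (237,208) is white, so that is the box. The row is the pot at (350,127), the cup at (333,177) and the jar at (334,228). The teal mat is in the left compartment at (430,209), with the bowl in the other one. Next I'll measure, and crop to confirm.

```bash
cat > h.py <<'E'
import numpy as np,cv2
def cloud(c):
    z=c["range_z"].astype(float); v,u=np.mgrid[0:400,0:640]
    p=np.stack([(u-c["cx"])/c["fx"]*z,-(v-c["cy"])/c["fy"]*z,-z],-1)
    M=c["cam_to_world"]; w=p@M[:3,:3].T+M[:3,3]; w[z==0]=np.nan
    return w
def rect(P):
    r=cv2.minAreaRect(P[:,:2].astype(np.float32)); return [np.round(x,1) for x in r]
E
python3 - <<'E'
import pickle,cv2,numpy as np
from h import *
d=pickle.load(open("c0.pkl","rb"))
for n,roi in(("top",(160,250,205,270)),("side",(220,295,262,350))):
    c=d[n];w=cloud(c);im=c["image"].astype(int);hsv=cv2.cvtColor(c["image"],cv2.COLOR_BGR2HSV)
    m=np.zeros((400,640),bool);m[roi[0]:roi[1],roi[2]:roi[3]]=1
    Z=w[...,2]; gray=im.max(2)
    neutral=hsv[...,1]<60
    a=w[m&neutral&(Z>83)&(Z<97)]; print(n,"boxtop",len(a),np.median(a[:,2]),rect(a),a[:,:2].min(0),a[:,:2].max(0))
    g=w[m&(gray<60)&(Z>110)&(Z<128)]; 
    if len(g): print("grip",len(g),np.median(g,0),rect(g))
    red=w[m&(im[...,2]>1.6*im[...,1])&(Z>80)]; print("red",len(red),np.median(red,0) if len(red) else 0)
    t=(hsv[...,0]>85)&(hsv[...,0]<100)&(hsv[...,1]>120)&(Z<30); p=w[t&(w[...,1]<60)]; print("teal",len(p),np.median(p,0),rect(p))
    rm=(Z>45)&(Z<58); p=w[rm&(w[...,1]<-100)&(w[...,1]>-480)&(w[...,0]>200)&(w[...,0]<480)]; print("rim",len(p),np.median(p[:,2]),rect(p))
    for nm,lo,hi in(("row",88,110),):
        q=(Z>lo)&(Z<hi)&(w[...,1]>-90)&(w[...,1]<60)&(w[...,0]>150)&(w[...,0]<520)
        k,l,s,_=cv2.connectedComponentsWithStats(q.astype(np.uint8))
        for i in range(1,k):
            if s[i,4]>15: print("  row",s[i].tolist(),w[l==i].min(0).round(),w[l==i].max(0).round())
c=d["top"];w=cloud(c)
for v in range(164,184,2): print(v,[tuple(int(x) if x==x else -1 for x in w[v,u]) for u in (226,230,234)])
a=cv2.resize(d["top"]["image"][155:250,200:275],None,fx=5,fy=5,interpolation=2);b=cv2.resize(d["side"]["image"][215:295,255:350],None,fx=4,fy=4,interpolation=2)
o=np.zeros((475,760,3),np.uint8);o[:475,:375]=a;o[:320,378:758]=b
cv2.imwrite("pics/crop.png",o)
E
```

```text
top boxtop 1995 90.25955374323007 [array([466.8, 238.8]), array([140. ,  80.7]), np.float64(7.5)] [393.82830668 190.61252574] [539.91814311 286.45204305]
grip 147 [467.13054705 236.79642371 119.79156955] [array([493.9, 238.6]), array([96.3, 19.6]), np.float64(7.5)]
red 8 [506.92948242 244.16884654  96.32038338]
teal 1393 [ 482.25540393 -211.09021515   15.09823021] [array([ 468. , -372.2]), array([416.2, 147.4]), np.float64(85.7)]
rim 1808 51.66226665675367 [array([ 441.4, -261.9]), array([107.9, 255.7]), np.float64(7.3)]
  row [321, 184, 24, 6, 51] [508.  -3.  88.] [519.  48.  99.]
  row [320, 214, 28, 27, 588] [393. -10.  89.] [451.  48. 106.]
side boxtop 1676 90.506033152388 [array([462.4, 290.2]), array([143.4, 198.9]), np.float64(3.5)] [392.20117528 187.01731694] [538.95165985 391.49606213]
grip 259 [466.62723913 247.31977933 119.51368645] [array([463.6, 326.3]), array([ 39.6, 188.1]), np.float64(1.5)]
red 360 [484.25093383 373.2101454   90.38732396]
teal 152 [ 488.80821937 -232.36239017   15.3295426 ] [array([ 482.9, -235.1]), array([136.9,  29.4]), np.float64(6.2)]
rim 639 51.80239646926145 [array([ 440.5, -263.7]), array([107.6, 258.9]), np.float64(7.1)]
  row [298, 181, 7, 14, 38] [507.  -3.  89.] [520.  49.  98.]
  row [327, 180, 25, 18, 343] [392. -14.  88.] [452.  49. 104.]
164 [(588, 283, 0), (588, 273, 2), (588, 263, 0)]
166 [(583, 283, 0), (583, 273, 0), (583, 263, 0)]
168 [(544, 253, 129), (544, 244, 131), (544, 236, 130)]
170 [(540, 253, 127), (541, 245, 123), (541, 236, 124)]
172 [(537, 255, 120), (568, 273, -1), (538, 238, 117)]
174 [(536, 257, 109), (537, 249, 104), (535, 239, 111)]
176 [(533, 259, 101), (533, 250, 101), (534, 241, 98)]
178 [(531, 261, 91), (530, 251, 94), (531, 243, 90)]
180 [(527, 261, 86), (526, 251, 92), (527, 243, 90)]
182 [(521, 260, 92), (522, 252, 88), (522, 243, 89)]
```

View pics/crop.png

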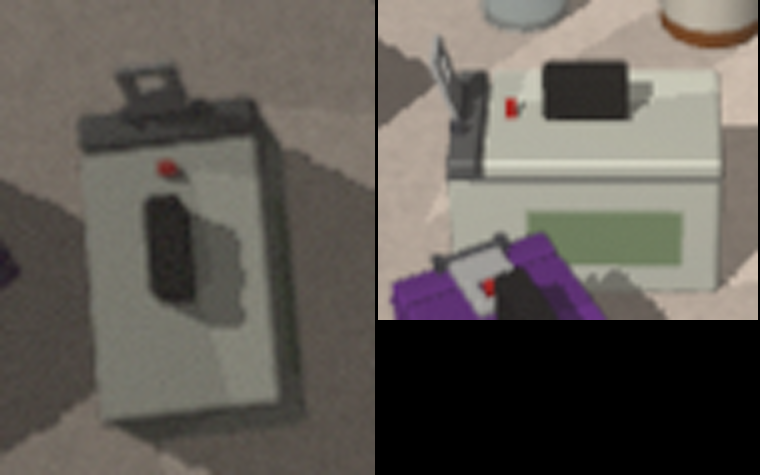

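The crop confirms the white box, with its grip, red catch and upright hasp at the +x end. Measured against the known sizes: lid 140 x 80.7 mm, top at z = 90, yaw 7.5°, and the catch 40 mm from the centre. All of these fit. Next is a refined drawer pose and a reach check.

```bash
cat >> h.py <<'E'
def R(yaw,flip): # tool down, y along box y
    f=-1 if flip else 1
    y=f*np.array([-np.sin(yaw),np.cos(yaw),0]); z=np.array([0,0,-1.]); return np.c_[np.cross(y,z),y,z]
def at(o,yaw,x,y,z): c,s=np.cos(yaw),np.sin(yaw); return [o[0]+c*x-s*y,o[1]+s*x+c*y,z]
BO=(466.8,238.8); BY=np.radians(7.5)
E
python3 - <<'E'
import pickle
from h import *
from workcell import *
d=pickle.load(open("c0.pkl","rb"))
for n in d:
    c=d[n];w=cloud(c);Z=w[...,2];hsv=cv2.cvtColor(c["image"],cv2.COLOR_BGR2HSV)
    P=w[(Z>47)&(Z<57)&(w[...,1]<-90)&(w[...,1]>-450)&(w[...,0]>250)&(w[...,0]<590)]
    for yaw in (7.0,):
        a=np.radians(yaw);Rm=np.array([[np.cos(a),np.sin(a)],[-np.sin(a),np.cos(a)]]);Q=P[:,:2]@Rm.T
        print(n,len(P),rect(P),"Q",np.percentile(Q,[.5,99.5],axis=0).round(1).tolist())
    t=(hsv[...,0]>80)&(hsv[...,0]<105)&(hsv[...,1]>100)&(Z<25)&(w[...,1]<-120)&(w[...,1]>-300)&(w[...,0]>350)&(w[...,0]<580)
    print("teal",rect(w[t]))
    # outer edges of rim: fit lines at +y and -y sides
    Q=P[:,:2]@Rm.T
    h,e=np.histogram(Q[:,1],bins=np.arange(-330-40,-100,5));print([(int(x),int(k)) for x,k in zip(e,h) if k>40])
    h,e=np.histogram(Q[:,0],bins=np.arange(250,600,5));print([(int(x),int(k)) for x,k in zip(e,h) if k>40])
s=read_state();print(s["tool_rot"],s["qpos"])
for f in(0,1):
    for p in(at(BO,BY,105,0,200),at(BO,BY,0,0,93),at(BO,BY,0,0,260),[455,-200,260],[455,-200,167]):
        q=inverse_kinematics(p,R(BY,f));print(f,np.round(p),None if q is None else np.round(q,2))
E
```

```text
top 3028 [array([ 496.5, -255. ]), array([219.4, 255.8]), np.float64(7.2)] Q [[352.7, -440.1], [566.0, -186.5]]
teal [array([ 483.4, -203. ]), array([147.1,  88.5]), np.float64(7.3)]
[(-320, 63), (-315, 189), (-210, 68), (-205, 206), (-200, 199), (-195, 203), (-190, 172)]
[(350, 130), (355, 252), (360, 247), (365, 250), (370, 149), (375, 47), (380, 50), (385, 49), (390, 45), (395, 47), (400, 49), (405, 48), (410, 62), (415, 54), (420, 57), (425, 57), (430, 52), (435, 53), (440, 53), (445, 52), (450, 52), (455, 49), (460, 47), (465, 46), (470, 51), (475, 52), (480, 50), (485, 56), (490, 57), (495, 53), (500, 44), (505, 44), (510, 45), (515, 45), (520, 43), (525, 44), (530, 42), (535, 204), (540, 113)]
side 1095 [array([ 495.5, -255.8]), array([218.6, 261. ]), np.float64(7.0)] Q [[351.5, -441.4], [567.2, -186.2]]
teal [array([ 485.5, -231.8]), array([142.7,  32.9]), np.float64(3.9)]
[(-320, 53), (-315, 71), (-210, 43), (-205, 69), (-200, 64), (-195, 127), (-190, 84)]
[(350, 51), (355, 66), (360, 66), (365, 72), (535, 71)]
[[ 9.00548028e-01  4.34756205e-01 -5.38864794e-04]
 [ 4.34756528e-01 -9.00547592e-01  8.92142889e-04]
 [-9.74087354e-05 -1.03769251e-03 -9.99999457e-01]] [ 1.05078438  0.52194834 -0.0362756   1.59993473  0.02119716  1.02113644
 -0.11278639]
0 [571. 253. 200.] [ 0.07  0.71 -0.93  1.6   0.61  1.14  0.7 ]
0 [467. 239.  93.] [-0.05  0.67 -0.75  1.95  0.64  0.78  0.54]
0 [467. 239. 260.] [ 0.28  0.62 -1.27  1.79  0.63  1.22  0.53]
0 [ 455 -200  260] [ 0.91  0.37 -0.79  1.87  0.3   1.03  1.7 ]
0 [ 455 -200  167] [ 0.86  0.5  -0.75  1.97  0.45  0.85  1.57]
1 [571. 253. 200.] [-0.18  0.59 -0.5   1.61  0.32  1.02 -2.22]
1 [467. 239.  93.] [-0.3   0.59 -0.38  1.96  0.34  0.66 -2.34]
1 [467. 239. 260.] [-0.01  0.41 -0.76  1.8   0.32  1.05 -2.33]
1 [ 455 -200  260] [ 0.38  0.29 -0.11  1.89  0.04  0.97 -1.18]
1 [ 455 -200  167] [ 0.36  0.41 -0.08  1.99  0.05  0.74 -1.19]
```

Drawer rim 282 x 254 mm, yaw about 7.1°. The compartment centre from the rim and from the mat agrees within about 1 mm, at (482.3, -201.1). Next, close the fingers and swing the hasp down.

Run:
```python
from h import *
from workcell import *
clamp()
r=R(BY,1); F=11
def ft(): return np.round(read_state()["ft_force"],1)
movep(at(BO,BY,108,0,200),r); print(read_state()["time"])
movel(at(BO,BY,108,0,114)); f0=ft()
hit=movel(at(BO,BY,66+F,0,114),max_speed=80,guard=12); print(hit,ft()-f0)
rr=20
for th in (75,55,35,15):
    t=np.radians(th)
    hit=movel(at(BO,BY,66-rr*np.cos(t)+F,0,94+rr*np.sin(t)+1),max_speed=60,guard=12); print(th,hit,ft()-f0)
hit=movel(at(BO,BY,57,0,93),max_speed=20,guard=8);s=read_state();print(hit,ft()-f0,s["eef_pos"],s["time"])
movel(at(BO,BY,57,0,200));movel(at(BO,BY,0,0,260))
import pickle
d={n:camera(n) for n in("top","side","wrist")};pickle.dump(d,open("c1.pkl","wb"));print(read_state()["time"])
b=cv2.resize(d["side"]["image"][215:295,255:350],None,fx=4,fy=4,interpolation=2)
o=np.zeros((400,784,3),np.uint8);o[:320,:380]=b;o[:,384:]=d["wrist"]["image"][:,120:520];cv2.imwrite("pics/hasp.png",o)
```

```text
3.9167
False [-0.5  0.5 -1. ]
75 False [-0.4 -0.7 -0.9]
55 False [-1.   0.1 -1.2]
35 False [ 0.7  0.5 -0.5]
15 False [ 0.   0.8 -0.3]
True [-3.8 -1.2 11.7] [523.73200785 246.40991294  94.51338499] 6.575
8.2833
```

View pics/hasp.png

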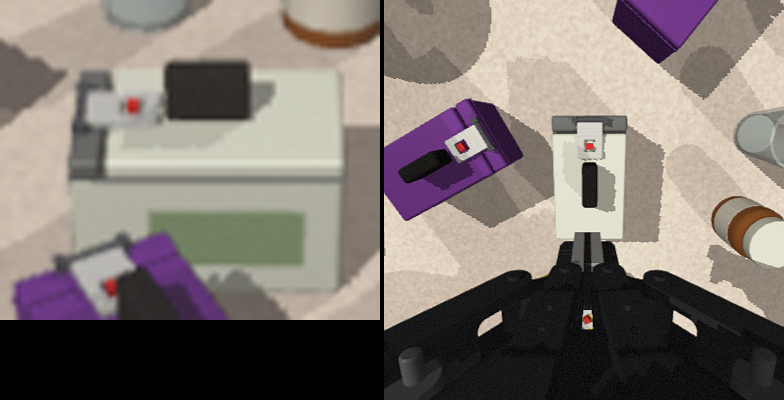

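The hasp now lies flat: the red catch shows through its slot at about (133,105) in the left crop and (590,146) in the wrist view. The TCP stopped at z = 94.5, which is the height of the flat hasp. Re-measure the box from the wrist, then grasp and lift a little.

Run:
```python
import pickle
from h import *
from workcell import *
d=pickle.load(open("c1.pkl","rb"))
c=d["wrist"];w=cloud(c);Z=w[...,2];hsv=cv2.cvtColor(c["image"],cv2.COLOR_BGR2HSV)
m=np.zeros((400,640),bool);m[100:243,280:380]=1
a=w[m&(Z>86)&(Z<94)];r1=rect(a);print("lid",r1,np.median(a[:,2]))
g=w[m&(Z>114)&(Z<125)];g=g[np.abs(g[:,0]-467)<40];print("rib",rect(g),np.median(g[:,2]))
c,(l,b),an=r1
if l<b: an-=90
print("yaw",an,"shift",c-np.array(BO))
assert np.hypot(*(c-np.array(BO)))<6 and abs(an-7.5)<3
```

```text
lid [array([468.9, 236.9]), array([137.9,  80.1]), np.float64(7.7)] 89.90425115024817
rib [array([468.7, 237.1]), array([43.8, 15.2]), np.float64(7.9)] 119.60507061963486
yaw 7.7 shift [ 2.1 -1.9]
```

Run:
```python
import pickle
from h import *
from workcell import *
BO=(468,237.8);BY=np.radians(7.6);r=R(BY,1)
open_gripper()
movep(at(BO,BY,0,0,150),r)
print(movel(at(BO,BY,0,0,94),max_speed=60,guard=10))
f0=read_state()["ft_force"]
clamp();s=read_state();print(s["finger_gap"],s["gripper_force"],s["eef_pos"],s["time"])
movel(at(BO,BY,0,0,130),max_speed=60);wait(.2);s=read_state();print(s["finger_gap"],np.round(s["ft_force"]-f0,1),np.round(s["torque"],2))
movel(at(BO,BY,0,0,275),max_speed=150)
# via-point, then above compartment
T=(482.3,-201.1);TY=np.radians(7.15)
movel([*T,275],R(TY,1),max_speed=150)
movel([*T,190],max_speed=80);wait(.3)
s=read_state();print(s["eef_pos"],s["finger_gap"],s["time"],np.round(s["ft_force"]-f0,1))
d={n:camera(n) for n in("top","side","wrist")};pickle.dump(d,open("c2.pkl","wb"))
o=np.zeros((400,790,3),np.uint8);o[:,:395]=d["side"]["image"][:,150:545];o[:,395:]=d["wrist"]["image"][:,120:515];cv2.imwrite("pics/carry.png",o)
```

```text
False
14.91776172486426 62.205766439437866 [467.99102121 237.65787834  93.97861691] 11.3083
15.114392371454041 [-0.6 -0.4 -4.6] [ 0.05  0.03 -0.  ]
[ 482.33362025 -201.13060388  190.18435017] 14.62465027447494 17.9583 [-1.  -0.  -4.2]
```

View pics/carry.png

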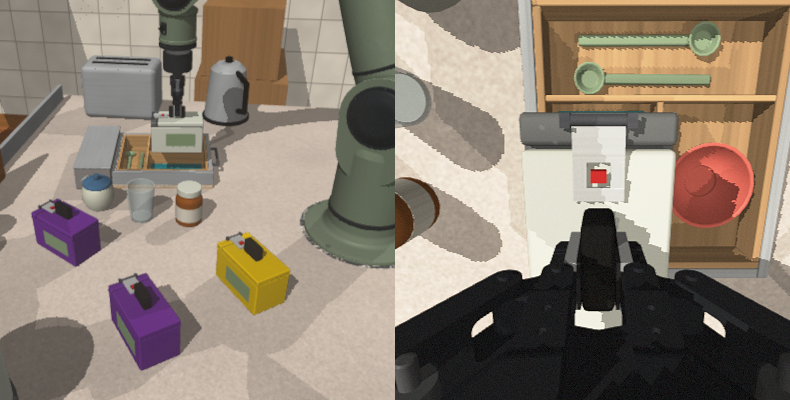

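The box is held over the teal compartment with the hasp flat and the row undisturbed. Now check the level and alignment by measurement.

```bash
cat > m.py <<'E'
import pickle,sys
from h import *
d=pickle.load(open(sys.argv[1],"rb"));top=float(sys.argv[2])
T=np.array((482.3,-201.1));a=np.radians(7.15);Rm=np.array([[np.cos(a),np.sin(a)],[-np.sin(a),np.cos(a)]])
for n in d:
    c=d[n];w=cloud(c);Z=w[...,2];L=(w[...,:2]-T)@Rm.T
    hsv=cv2.cvtColor(c["image"],cv2.COLOR_BGR2HSV)
    near=(abs(L[...,0])<85)&(abs(L[...,1])<60)
    P=near&(abs(Z-top)<7)&(hsv[...,1]<60)
    lid=np.c_[L[P],Z[P]]
    if len(lid)<60: print(n,len(lid));continue
    white=P&(hsv[...,2]>110)&(L[...,0]<50)&((abs(L[...,1])>16)|(abs(L[...,0])>70));q=np.c_[L[white],Z[white]]
    k=np.linalg.lstsq(np.c_[q[:,:2],np.ones(len(q))],q[:,2],rcond=None)[0]
    k,l,_,_=(*[k],None,None,None)
    print(n,"lid",len(lid),rect(lid),"x",np.percentile(lid[:,0],[.5,99.5]).round(1),"y",np.percentile(lid[:,1],[.5,99.5]).round(1),"slope",k.round(4),len(q),q[:,0].min().round(),q[:,0].max().round())
    rm=(Z>47)&(Z<57)&(L[...,0]>-115)&(L[...,0]<106)&(L[...,1]>-195)&(L[...,1]<85);Q=L[rm]
    if len(Q)>100: print("   rim",len(Q),rect(Q),np.percentile(Q,[.5,99.5],axis=0).round(1).tolist())
E
python3 m.py c2.pkl 186
```

```text
top lid 1535 [array([-1.2,  2.4]), array([ 81.1, 139.7]), np.float64(89.9)] x [-70.4  67.5] y [-36.5  42.7] slope [-4.000000e-04 -8.000000e-04  1.864986e+02] 580 -69.0 50.0
   rim 1440 [array([  1.8, -12.7]), array([207.5, 170.2]), np.float64(0.1)] [[-101.8, -94.4], [103.4, 71.9]]
side lid 626 [array([-2.1,  0.9]), array([139.7,  88.9]), np.float64(0.1)] x [-71.7  66.7] y [-39.8  43.2] slope [ 8.600000e-03 -4.110000e-02  1.864429e+02] 363 -72.0 48.0
   rim 776 [array([  1.4, -54.4]), array([208.6, 258.6]), np.float64(0.1)] [[-102.8, -179.5], [104.3, 72.9]]
wrist lid 19653 [array([ 7.8, -0.1]), array([ 80.4, 125.1]), np.float64(89.9)] x [-52.1  69.8] y [-39.2  39. ] slope [ 9.000000e-04 -4.900000e-03  1.861641e+02] 9128 -21.0 50.0
   rim 8867 [array([  3. , -57.9]), array([254.6, 205.9]), np.float64(90.0)] [[-98.8, -184.2], [105.2, 67.7]]
```

All three cameras put the box about 1.7 mm low in x and 2.4 mm high in y relative to the drawer rim. Yaw is within 0.1° and it is level within 0.3°. Correct the offset and lower to 22 mm above the rim.

```bash
python3 - <<'E'
import pickle
from h import *
from workcell import *
p=at((482.3,-201.1),np.radians(7.15),1.7,-2.3,190)
movel(p,max_speed=20); p[2]=168; print(movel(p,max_speed=30,guard=15)); wait(.5)
s=read_state();print(s["eef_pos"],s["finger_gap"],s["time"],abs(np.array(s["qvel"])).max())
d={n:camera(n) for n in("top","side","wrist")};pickle.dump(d,open("c3.pkl","wb"))
o=np.zeros((400,790,3),np.uint8);o[:200,:395]=cv2.resize(d["side"]["image"][95:195,250:447],(395,200));o[200:,:395]=cv2.resize(d["top"]["image"][80:260,300:640],(395,200));o[:,395:]=d["wrist"]["image"][:,120:515];cv2.imwrite("pics/fin.png",o)
E
python3 m.py c3.pkl 164
```

```text
False
[ 484.27777398 -203.17878281  168.03500828] 15.209907107353386 19.7833 0.0015563416158182637
top lid 1474 [array([0.7, 0.9]), array([140. ,  80.6]), np.float64(0.0)] x [-68.9  69.3] y [-38.7  40.4] slope [-3.000000e-04  5.700000e-03  1.642488e+02] 509 -67.0 50.0
   rim 1464 [array([  1.8, -13. ]), array([171.1, 208. ]), np.float64(89.9)] [[-101.7, -95.4], [103.7, 72.0]]
side lid 627 [array([-1.4, -0.1]), array([ 86.4, 138.9]), np.float64(89.0)] x [-70.  68.] y [-40.5  41.4] slope [ 5.000000e-04 -3.940000e-02  1.639771e+02] 352 -70.0 49.0
   rim 722 [array([  1., -56.]), array([208.3, 259.1]), np.float64(0.1)] [[-102.8, -183.0], [104.3, 72.2]]
wrist lid 19724 [array([ 9.3, -2.3]), array([ 80.3, 125.4]), np.float64(89.9)] x [-50.3  71.9] y [-41.5  36.8] slope [ 1.10000e-03 -5.30000e-03  1.64051e+02] 8802 -46.0 50.0
   rim 10033 [array([  2.9, -57.8]), array([206.2, 254.6]), np.float64(0.0)] [[-98.4, -184.3], [105.2, 68.7]]
```

View pics/fin.png

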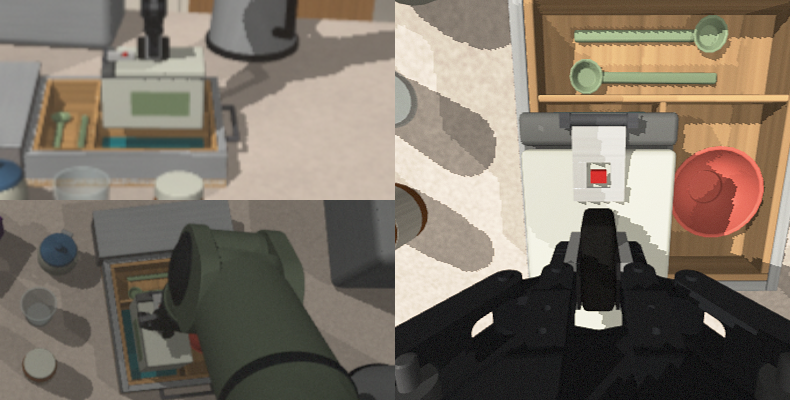

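The box is level, with its underside at about 74 mm (22 mm above the rim). It is centred within about 1 mm over the teal compartment, and the red catch shows through the flat hasp at (598,177). Handing in.

```bash
python3 -c "
from workcell import *
print(finish_job())"
```

```text
the job is handed in; nothing more can be done
None
```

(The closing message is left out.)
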